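# Line up the canister set by height on the prep cart

### The arm

A 6-joint arm with a two-finger parallel gripper is mounted at the origin on the work surface. World frame = base frame: x ahead of the robot, y to its left, z up, the work surface at z = 0. Lengths are in m, angles in rad, forces in N, time in s.
With the tool pointing down it reaches from about 0.35 to 0.85 m from the base axis. Payload 8.1 kg.
Tool frame: the origin (TCP) lies at the very end of the fingers, on their centre line; the grasp point (between the pads) lies 19 mm behind it; z points along the fingers, y is the direction in which the jaws open and shut (so a half turn about z gives the same grasp; the last joint's range is limited). The gripper opens to 85 mm and grips with 20 to 120 N. Pads are 22 mm wide; open, the fingers measure 114 mm over their backs; the gripper's body (76 mm by 85 mm) begins 54 mm behind the grasp point. The pads swing forward as they close: fully open they stand 13 mm farther back than shut.
Start: joints at [-1.426, 0.13, 1.488, -0, 1.523, -0.085], TCP at [0.137, -0.584, 0.231] pointing down, gripper open.
Joint ranges: [-2.96, 2.96], [-0.89, 2.26], [0.02, 2.5], [-1.34, 4.48], [0, 2.73], [-2.66, 2.66]. Speed limits (rad/s): [2.39, 2.39, 2.79, 3.14, 3.14, 3.14].

### API

Orientations are given as a unit quaternion [x, y, z, w].
In Python, from plant import env, optics gives the robot as it stands.
- The arm moves only by the tool jog_arm, never from a script. Its argument "moves" is a list of rows, each a list of 7 numbers: the shift along the tool's x, y, z in mm, then the turn, a rotation vector about the tool's x, y, z in degrees, then the gripper's target within -1 to 1 (shut at 1, half-way at 0, fully open at -1). In form: [[tx, ty, tz, ax, ay, az, jaw], ...]. A call has 1 to 20 rows; each row is the pose to reach, as a shift and turn from the pose measured when the call began, along the tool's axes at that moment; what a row does not reach only later rows make up. A row lasts 1/8 s, in which the tool goes at most 62.5 mm and 10.7 degrees, less where a joint would pass 70% of its speed; a pose out of reach is approached as far as the arm can. A call with a gripper value outside its range is refused whole. The fingers move at their own pace and stop on an object; "squeeze" is the grip in N (left out, the last holds). Time passes only in rows, so rows that repeat a pose let the fingers close. It gives the time, the measured TCP pose, the force and the opening at its end, in the units of the state.
- env.sense(): the state, without advancing time (a new reading comes with each control period).
- optics.grab_frame(name): name is "side" or "top" or "wrist"; returns a dict with "image" (480x640x3 uint8, blue, green, red), "range_z" (480x640 float32, m along the optical axis (not along the pixel's ray), 0 where there is no reading), "camera_matrix" (3x3 intrinsics, pixels), "camera_from_world" (4x4, takes a point from world to camera coordinates). Camera axes: x right, y down, z forward; pixel columns grow to the right and rows downward; lengths in m; the calibration is good to about 2 mm. The wrist camera is an equidistant fisheye: a pixel r from the principal point sees the ray r / f radians off the axis. A picture is of the moment at which its call begins.
- env.finish_job(): hands the job in, once; it reports no verdict.
The state is a dict: "t": time; "qpos": joint angles; "qvel": joint speeds; "joint_efforts": joint torques, N m; "ee_pos": TCP position; "tcp_rot": TCP orientation; "wrist_force": force on the tool from outside, world axes, zero at the start; "moment": the same for the moment, N m; "width": finger opening in m.
Only numpy, scipy, OpenCV 4.12 (cv2) and the standard library are available. Lean on these libraries where they do the work, as an engineer would, in place of code of your own. Each camera call takes 0.05 s, during which the arm holds its last target.

### The job

Line up the four aluminium canisters by height on the row of cork coasters, one centred on each coaster: the tallest on the coaster next to the honey pot, then stepping down to the shortest next to the squeeze bottle. Keep the canisters upright, set them down rather than dropping them, and leave the honey pot and the squeeze bottle where they stand.

Things in the scene. Friction and masses are not known exactly. Their poses are not given: they have to be found in the camera images.
- canister_blue: the tallest of four loose closed aluminium canisters: upright plain round can, 66 mm diameter, 118 mm tall, blue plastic lid as wide as the can (its top 18 mm; the last 4 mm are a smaller raised disc, 37 mm across). Starts on the cart top (z = 0), nothing within 30 mm of its +x and -x sides. Origin: centre of underside, z up; same at any yaw. Under 0.6 kg.
- canister_green: the second tallest of four loose closed aluminium canisters: upright plain round can, 60 mm diameter, 96 mm tall, green plastic lid as wide as the can (its top 18 mm; the last 4 mm are a smaller raised disc, 34 mm across). Starts on the cart top (z = 0), nothing within 30 mm of its +x and -x sides. Origin: centre of underside, z up; same at any yaw. Under 0.6 kg.
- canister_yellow: the third tallest of four loose closed aluminium canisters: upright plain round can, 52 mm diameter, 76 mm tall, yellow plastic lid as wide as the can (its top 18 mm; the last 4 mm are a smaller raised disc, 29 mm across). Starts on the cart top (z = 0), nothing within 30 mm of its +x and -x sides. Origin: centre of underside, z up; same at any yaw. Under 0.6 kg.
- canister_white: the shortest of four loose closed aluminium canisters: upright plain round can, 44 mm diameter, 56 mm tall, white plastic lid as wide as the can (its top 18 mm; the last 4 mm are a smaller raised disc, 25 mm across). Starts on the cart top (z = 0), nothing within 30 mm of its +x and -x sides. Origin: centre of underside, z up; same at any yaw. Under 0.6 kg.
- coaster_a: end coaster (+y, left end) of the straight row of four fixed round cork coasters a, b, c, d, 95 mm apart, on a fixed dark wooden board (110 x 600 x 12 mm) on the cart. Diameter 76 mm, 3 mm thick. Origin: centre of underside; its top is 3 mm above that, 15 mm above the cart top. y axis along the row (d to a), z up. Empty at the start.
- coaster_b: coaster between a and c of the straight row of four fixed round cork coasters a, b, c, d, 95 mm apart, on a fixed dark wooden board (110 x 600 x 12 mm) on the cart. Diameter 76 mm, 3 mm thick. Origin: centre of underside; its top is 3 mm above that, 15 mm above the cart top. y axis along the row (d to a), z up. Empty at the start.
- coaster_c: coaster between b and d of the straight row of four fixed round cork coasters a, b, c, d, 95 mm apart, on a fixed dark wooden board (110 x 600 x 12 mm) on the cart. Diameter 76 mm, 3 mm thick. Origin: centre of underside; its top is 3 mm above that, 15 mm above the cart top. y axis along the row (d to a), z up. Empty at the start.
- coaster_d: end coaster (-y, right end) of the straight row of four fixed round cork coasters a, b, c, d, 95 mm apart, on a fixed dark wooden board (110 x 600 x 12 mm) on the cart. Diameter 76 mm, 3 mm thick. Origin: centre of underside; its top is 3 mm above that, 15 mm above the cart top. y axis along the row (d to a), z up. Empty at the start.
- honey_pot: amber glass honey pot, 72 mm diameter, 95 mm tall, light wooden lid with a round knob, loose on the coasters' board beyond one end of the row (either end, varies), 110 mm from the end coaster's centre. Origin: centre of underside, z up. Marks the tallest canister's end; not to be moved.
- squeeze_bottle: red squeeze bottle with white pointed nozzle, 56 mm diameter, 150 mm tall, loose on the coasters' board beyond one end of the row (either end, varies), 110 mm from the end coaster's centre. Origin: centre of underside, z up. Marks the shortest canister's end; not to be moved. Unlisted: spoon, brush, dipper along x between the canisters, a ramekin; all under 60 mm tall.
Things that resemble listed ones, but are neither listed nor needed, are in the scene too. What is shaped like the canister_white but black is not meant. What is shaped like the canister_green but purple is not meant.

How it is judged:
By the outcome, as a careful person would: the job done as asked, in the order asked, and still so for the second after the job is handed in, with the robot touching nothing.
It also fails if it takes over 115 s, if anything falls off the work surface, if the arm or the gripper's body presses on something with over 40 N, if the wrist force passes 120 N, or if a joint passes its speed limit or range.

## Working session

There is one attempt and no reset: what is moved stays moved. The work goes in short steps, Python scripts to look and compute and a tool call to move; the robot and the scene stay as the last step left them, time stands still between calls to the robot, and variables do not carry over. Pictures are saved under pics/ and viewed, and the job is handed in when it is done.

Besides the shell and the picture viewer there is one more tool, called after "Request:" as name(argument=value, ...), one argument or row to a line, values as JSON. jog_arm: Moves the arm, as the interface text tells. Its arguments: {"type":"object","properties":{"moves":{"type":"array","items":{"type":"array","items":{"type":"number"}}},"squeeze":{"type":"number"}},"required":["moves"]}

```bash
mkdir -p pics; ls; python3 - <<'E'
from plant import env, optics
import cv2,pickle
s=env.sense(); print(s)
for n in ("top","side"):
    f=optics.grab_frame(n); cv2.imwrite(f"pics/{n}0.png",f["image"]); pickle.dump(f,open(f"{n}0.pkl","wb"))
    print(n,f["camera_matrix"],f["camera_from_world"])
E
```

```text
pics
{'t': 0.0, 'qpos': array([-1.42637865e+00,  1.31154894e-01,  1.48929634e+00, -1.27204541e-05,
        1.52297358e+00, -8.53710064e-02]), 'qvel': array([ 0.00062313, -0.00181679,  0.0011038 ,  0.00028575,  0.0008381 ,
       -0.00125439]), 'joint_efforts': array([-5.05855114e-04, -5.69387162e+01, -5.00570083e+01, -2.70870996e-04,
        1.46913860e-02, -2.05076668e-05]), 'ee_pos': array([ 0.13661818, -0.58367724,  0.23023879]), 'tcp_rot': array([ 9.93406451e-01,  1.14641985e-01, -3.33916763e-05, -9.15492067e-04]), 'wrist_force': array([ 0.02691965, -0.04923653, -0.57673572]), 'moment': array([ 0.02024851,  0.00617806, -0.05771749]), 'width': 0.08532959227859346}
top [[568.08847929   0.         316.40019339]
 [  0.         568.08847929 241.76542998]
 [  0.           0.           1.        ]] [[-2.69536337e-02 -9.99630934e-01 -3.39071259e-03  1.56436165e-02]
 [-9.95742387e-01  2.71475876e-02 -8.80914731e-02  5.05453808e-01]
 [ 8.81510112e-02  1.00189095e-03 -9.96106619e-01  1.03424003e+00]
 [ 0.00000000e+00  0.00000000e+00  0.00000000e+00  1.00000000e+00]]
side [[504.05218897   0.         325.0627955 ]
 [  0.         504.05218897 241.45046489]
 [  0.           0.           1.        ]] [[ 0.87377327 -0.48632547 -0.00279365 -0.46848678]
 [-0.32776901 -0.58463424 -0.742139    0.20600695]
 [ 0.35928784  0.64937689 -0.67024019  0.73841006]
 [ 0.          0.          0.          1.        ]]
```

View pics/top0.png

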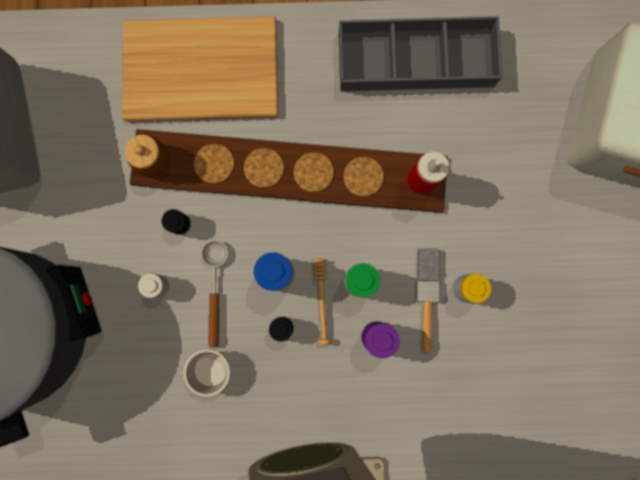

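View pics/side0.png

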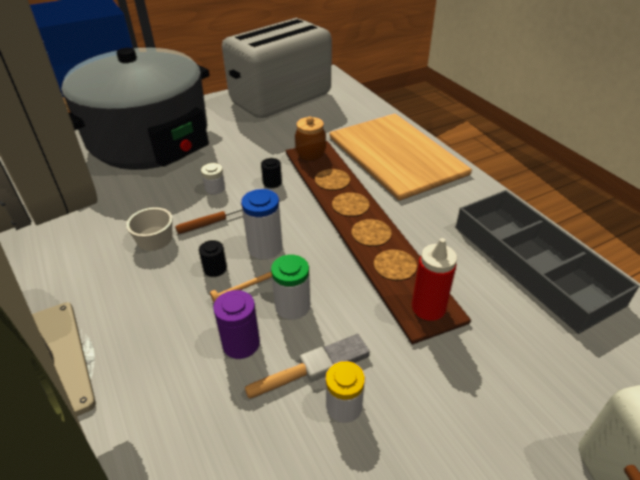

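```bash
cat > h.py <<'E'
import numpy as np, cv2, pickle
def cloud(f):
    K=f["camera_matrix"];T=f["camera_from_world"];z=f["range_z"].astype(float)
    v,u=np.mgrid[:480,:640]
    P=np.stack([(u-K[0,2])/K[0,0]*z,(v-K[1,2])/K[1,1]*z,z],-1)
    W=(P-T[:3,3])@T[:3,:3]
    W[z<=0]=np.nan
    return W
def ray(f,u,v,h):
    K=f["camera_matrix"];T=f["camera_from_world"]
    d=T[:3,:3].T@np.array([(u-K[0,2])/K[0,0],(v-K[1,2])/K[1,1],1]);c=-T[:3,:3].T@T[:3,3]
    return c+d*(h-c[2])/d[2]
def proj(f,p):
    K=f["camera_matrix"];T=f["camera_from_world"]
    q=T[:3,:3]@np.asarray(p)+T[:3,3]; return K[:2,:2]@(q[:2]/q[2])+K[:2,2]
cans=dict(blue=(273,271,.118,.066),green=(363,280,.096,.060),yellow=(476,289,.076,.052),white=(150,286,.056,.044))
coas=dict(a=(214,163),b=(263,167),c=(313,171),d=(363,176))
E
cat > m.py <<'E'
from h import *
f=pickle.load(open("top0.pkl","rb"));W=cloud(f)
print("z table",np.nanmedian(W[400:420,300:340,2]))
u,v=np.meshgrid(np.arange(640),np.arange(480))
for n,(a,b,h,d) in cans.items():
    m=(np.hypot(u-a,v-b)<40)&(abs(W[...,2]-(h-.004))<.012)
    n_,l,st,ce=cv2.connectedComponentsWithStats(m.astype(np.uint8)); L=l[b,a]
    p=W[l==L]; (cx,cy),r=cv2.minEnclosingCircle(p[:,:2].astype(np.float32))
    print(n,"cloud med",np.round(np.median(p,0),4),"circ",round(cx,4),round(cy,4),"d",round(2*r,4),"npx",len(p),"px",np.round(ce[L],1))
hsv=cv2.cvtColor(f["image"],cv2.COLOR_BGR2HSV)
for n,(a,b) in coas.items():
    m=((np.hypot(u-a,v-b)<27)&(hsv[...,2]>100)).astype(np.uint8)
    m=cv2.morphologyEx(m,cv2.MORPH_CLOSE,np.ones((5,5)));
    c=max(cv2.findContours(m,0,cv2.CHAIN_APPROX_NONE)[0],key=cv2.contourArea)
    e=cv2.fitEllipse(cv2.convexHull(c)); print(n,np.round(e[0],1),np.round(e[1],1),np.round(ray(f,*e[0],.015),4),np.round(W[b,a],4))
for n,(a,b) in dict(honey=(143,147),bottle=(434,165)).items():
    m=(np.hypot(u-a,v-b)<30)&(W[...,2]>.05); p=W[m]; print(n,np.round(np.median(p,0),4),p.max(0),p.min(0))
img=f["image"]; cv2.imwrite("pics/crop0.png",cv2.resize(img[200:400,110:510],None,fx=2,fy=2,interpolation=2))
E
python3 m.py
```

```text
z table 0.0001819397263798786
blue cloud med [0.4502 0.0776 0.1148] circ 0.4507 0.0778 d 0.0658 npx 1178 px [272.4 270.8]
green cloud med [ 0.4317 -0.0759  0.093 ] circ 0.4321 -0.0764 d 0.0599 npx 933 px [362.7 279.6]
yellow cloud med [ 0.4126 -0.2747  0.0729] circ 0.4129 -0.2764 d 0.0526 npx 712 px [475.4 287.7]
white cloud med [0.4331 0.3015 0.0523] circ 0.4336 0.3036 d 0.0443 npx 489 px [150.6 285. ]
a [213.9 162.7] [38.3 40.2] [0.6623 0.1923 0.015 ] [0.6621 0.1925 0.0128]
b [263. 167.] [39.7 40.9] [0.6512 0.0994 0.015 ] [0.6504 0.0989 0.0191]
c [312.9 171.4] [39.9 40.7] [0.6402 0.005  0.015 ] [0.6414 0.0048 0.013 ]
d [362.8 175.8] [40.4 40.7] [ 0.6292 -0.0891  0.015 ] [ 0.6288 -0.0895  0.015 ]
honey [0.6637 0.2997 0.0904] [0.70554735 0.34162455 0.10989161] [0.6334935  0.26999098 0.05003352]
bottle [ 0.6121 -0.1922  0.1313] [ 0.64539983 -0.1708639   0.16442492] [ 0.59119877 -0.22460505  0.05005574]
```

```bash
sed -n 1,5p h.py; python3 - <<'E'
from h import *
f=pickle.load(open("top0.pkl","rb"));W=cloud(f)
# obstacles near cans
for n,uv in dict(spoonbowl=(215,253),spoon=(213,320),blackA=(176,221),blackB=(281,328),dipperTop=(320,265),dipper=(322,310),purple=(381,340),brush=(428,265),brushh=(427,330),ramekin=(207,373),cooker=(90,300)).items():
    print(n,np.round(W[uv[1],uv[0]],3))
E
```

```text
import numpy as np, cv2, pickle
def cloud(f):
    K=f["camera_matrix"];T=f["camera_from_world"];z=f["range_z"].astype(float)
    v,u=np.mgrid[:480,:640]
    P=np.stack([(u-K[0,2])/K[0,0]*z,(v-K[1,2])/K[1,1]*z,z],-1)
spoonbowl [0.491 0.194 0.005]
spoon [0.366 0.196 0.019]
blackA [0.547 0.254 0.06 ]
blackB [0.351 0.069 0.055]
dipperTop [ 0.462 -0.004  0.026]
dipper [ 0.379 -0.005  0.021]
purple [ 0.328 -0.104  0.096]
brush [ 0.457 -0.205  0.016]
brushh [ 0.338 -0.197  0.022]
ramekin [0.269 0.211 0.007]
cooker [0.409 0.41  0.054]
```

View pics/crop0.png

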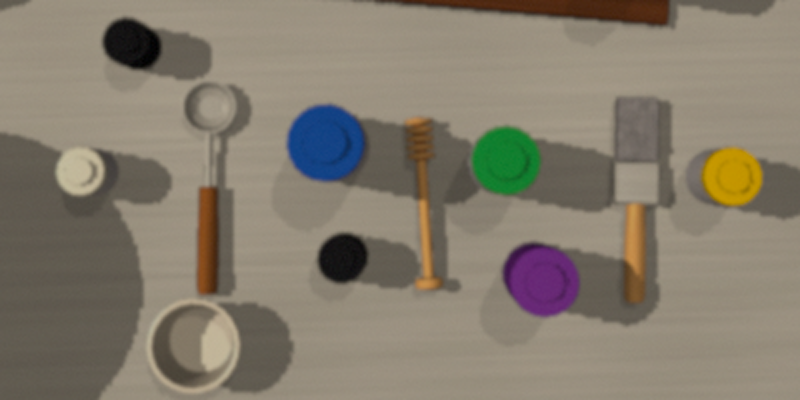

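The white, green, blue and yellow canisters are at top pixels (150,286), (363,280), (273,271) and (476,289). The lookalikes are black at (176,222) and (281,329), purple at (381,340), and the ramekin at (207,373). The crop confirms lid colours, and the fitted diameters (66, 60, 53 and 44 mm) match. The honey pot is at the +y end (143,150), so blue goes to a, green to b, yellow to c and white to d. Next I cross-check with the side camera.

```bash
cat >> h.py <<'E'
CAN=dict(blue=(.4507,.0778),green=(.4321,-.0764),yellow=(.4129,-.2764),white=(.4336,.3036))
COA=dict(a=(.6624,.1934),b=(.6513,.0991),c=(.6402,.0047),d=(.6290,-.0896))
from scipy.spatial.transform import Rotation as R
def delta(s,target,yaw=None):
    """tool-frame shift mm & rotvec deg to target position, tool x=+y world, tool y=+x world, z down"""
    Rc=R.from_quat(s["tcp_rot"]); Rt=R.from_matrix(np.array([[0,1,0],[1,0,0],[0,0,-1.]]))
    return np.round(Rc.inv().apply(np.array(target)-s["ee_pos"])*1000,1), np.round((Rc.inv()*Rt).as_rotvec(degrees=True),2)
def show(s): print("t",round(s["t"],2),"pos",np.round(s["ee_pos"],4),"w",round(s["width"],4),"F",np.round(s["wrist_force"],1),"q",np.round(s["qpos"],2))
E
python3 - <<'E'
from h import *
from plant import env
f=pickle.load(open("side0.pkl","rb"));im=f["image"].copy()
for n,(x,y) in CAN.items():
    h,d=cans[n][2:]
    for zz,dd in((h-.004,d),(0,d)):
        for t in np.linspace(0,6.28,60):
            p=proj(f,(x+dd/2*np.cos(t),y+dd/2*np.sin(t),zz)); cv2.circle(im,tuple(int(round(k)) for k in p),0,(0,0,255),-1)
for n,(x,y) in COA.items():
    for t in np.linspace(0,6.28,60):
        p=proj(f,(x+.038*np.cos(t),y+.038*np.sin(t),.015)); cv2.circle(im,tuple(int(round(k)) for k in p),0,(0,0,255),-1)
cv2.imwrite("pics/side_ov.png",cv2.resize(im[120:440,180:480],None,fx=1.8,fy=1.8))
print(delta(env.sense(),(.413,-.276,.2)))
W=cloud(pickle.load(open("top0.pkl","rb")));m=(W[...,2]>.06)&(W[...,1]>.33)&(W[...,0]<.58)
p=W[m];print("cooker",p.min(0),p.max(0));print("near rim",p[np.argmin(p[:,1])])
m=(W[...,2]>.06)&(W[...,1]<-.3);p=W[m];print("toaster",p.min(0),p.max(0))
E
```

```text
(array([ 339.2, -236.6,   30.8]), array([-8.000e-02, -7.000e-02, -7.683e+01]))
cooker [0.1766978  0.39670531 0.060072  ] [0.50122171 0.52631251 0.19882929]
near rim [0.35413879 0.39670531 0.08137728]
toaster [ 0.40618629 -0.58293715  0.06000497] [ 0.86164745 -0.30011103  0.15664799]
```

View pics/side_ov.png

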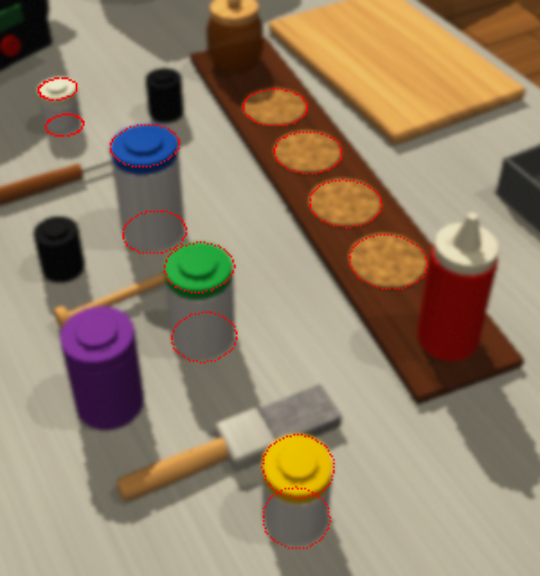

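The projected outlines (red) sit on all lids and coasters in the side view, so both cameras agree. Next, turn the tool and move above yellow.

Request:
jog_arm(
  moves=[
    [17,-12,2,0,0,-5,-1],
    [42,-30,4,0,0,-11,-1],
    [68,-47,6,0,0,-18,-1],
    [98,-68,9,0,0,-25,-1],
    [130,-90,12,0,0,-32,-1],
    [162,-113,15,0,0,-39,-1],
    [194,-135,18,0,0,-46,-1],
    [226,-158,21,0,0,-53,-1],
    [258,-180,24,0,0,-60,-1],
    [288,-201,27,0,0,-66,-1],
    [314,-219,29,0,0,-71,-1],
    [331,-231,30,0,0,-75,-1],
    [339,-237,31,0,0,-76.8,-1],
    [339,-237,31,0,0,-76.8,-1],
    [339,-237,31,0,0,-76.8,-1],
  ],
  squeeze=40,
)

```text
t: 1.98
ee_pos: [0.4123, -0.2762, 0.1997]
tcp_rot: [0.708, 0.706, 0.0, -0.001]
wrist_force: [-0.8, 0.8, -0.2]
width: 0.0855
```

```bash
python3 - <<'E'
from h import *
from plant import env,optics
s=env.sense();show(s);print(delta(s,(.413,-.2765,.021)))
f=optics.grab_frame("wrist");cv2.imwrite("pics/w1.png",f["image"])
E
```

```text
t 1.98 pos [ 0.4123 -0.2762  0.1997] w 0.0855 F [-0.8  0.8 -0.2] q [-0.69 -0.14  1.81  0.    1.47 -0.69]
(array([ -0.5,   0.8, 178.7]), array([-0.03, -0.09, -0.12]))
```

View pics/w1.png

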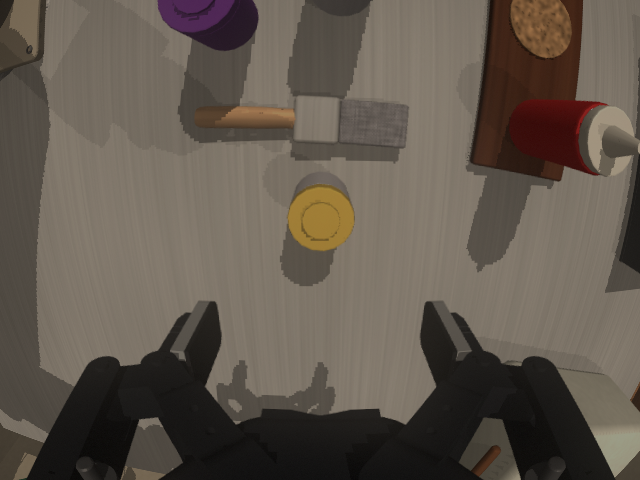

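Wrist view: yellow lid at (320,217), centred between the jaws, which straddle it along x; no obstacles at the fingers. Descend and grip.

Request:
jog_arm(
  moves=[
    [0,1,15,0,0,0,-1],
    [0,1,40,0,0,0,-1],
    [0,1,68,0,0,0,-1],
    [0,1,96,0,0,0,-1],
    [0,1,122,0,0,0,-1],
    [0,1,145,0,0,0,-1],
    [0,1,163,0,0,0,-1],
    [0,1,174,0,0,0,-1],
    [0,1,179,0,0,0,-1],
    [0,1,179,0,0,0,-1],
    [0,1,179,0,0,0,1],
    [0,1,179,0,0,0,1],
    [0,1,179,0,0,0,1],
    [0,1,179,0,0,0,1],
    [0,1,179,0,0,0,1],
    [0,1,179,0,0,0,1],
    [0,1,179,0,0,0,1],
    [0,1,179,0,0,0,1],
  ],
  squeeze=40,
)

```text
t: 4.28
ee_pos: [0.4137, -0.2765, 0.0217]
tcp_rot: [0.708, 0.706, 0.0, 0.0]
wrist_force: [-0.9, -0.3, 6.0]
width: 0.0509
```

```bash
python3 - <<'E'
from h import *
from plant import env,optics
s=env.sense();show(s)
f=optics.grab_frame("wrist");cv2.imwrite("pics/w2.png",f["image"])
E
```

```text
t 4.28 pos [ 0.4137 -0.2765  0.0217] w 0.0509 F [-0.9 -0.3  6. ] q [-0.69  0.07  1.96  0.    1.11 -0.69]
```

View pics/w2.png

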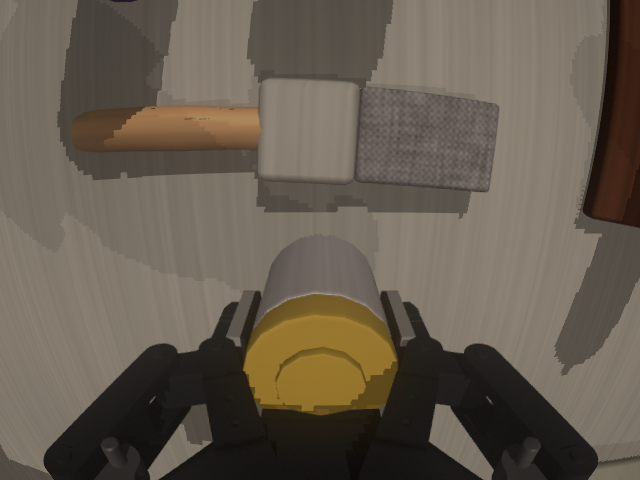

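Yellow gripped (51 mm opening, fits 52 mm). Lift and carry to above c, staying away from the bottle.

Request:
jog_arm(
  moves=[
    [0,0,-8,0,0,0,1],
    [0,0,-25,0,0,0,1],
    [0,0,-50,0,0,0,1],
    [0,0,-78,0,0,0,1],
    [0,0,-105,0,0,0,1],
    [8,0,-122,0,0,0,1],
    [24,2,-130,0,0,0,1],
    [48,8,-130,0,0,0,1],
    [76,16,-130,0,0,0,1],
    [106,26,-130,0,0,0,1],
    [136,38,-130,0,0,0,1],
    [166,54,-130,0,0,0,1],
    [196,74,-130,0,0,0,1],
    [224,98,-130,0,0,0,1],
    [248,126,-130,0,0,0,1],
    [266,156,-130,0,0,0,1],
    [276,184,-130,0,0,0,1],
    [281,208,-130,0,0,0,1],
    [281,222,-130,0,0,0,1],
    [281,226,-130,0,0,0,1],
  ],
)

```text
t: 6.82
ee_pos: [0.6397, 0.0052, 0.1507]
tcp_rot: [0.708, 0.707, -0.0, -0.001]
wrist_force: [-1.6, 0.2, -2.4]
width: 0.0514
```

```bash
python3 - <<'E'
from h import *
from plant import env,optics
s=env.sense();show(s);print(delta(s,(.6402,.0047,.0375)))
f=optics.grab_frame("side");cv2.imwrite("pics/s3.png",f["image"])
E
```

```text
t 6.83 pos [0.6397 0.0052 0.1507] w 0.0514 F [-1.6  0.2 -2.4] q [-0.07  0.29  1.46  0.    1.4  -0.07]
(array([ -0.6,   0.7, 113.2]), array([-0.1 , -0.05, -0.08]))
```

View pics/s3.png

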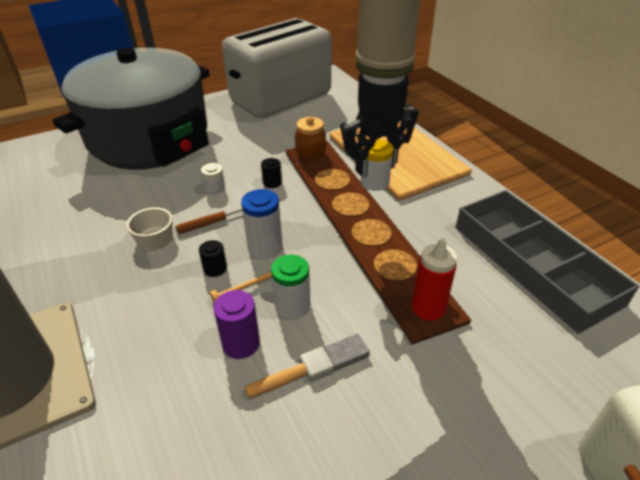

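Yellow is held upright at (378,160) over c, and the others are undisturbed. Lower.

Request:
jog_arm(
  moves=[
    [-0.5,0.5,8,0,0,0,1],
    [-0.5,0.5,24,0,0,0,1],
    [-0.5,0.5,44,0,0,0,1],
    [-0.5,0.5,64,0,0,0,1],
    [-0.5,0.5,82,0,0,0,1],
    [-0.5,0.5,96,0,0,0,1],
    [-0.5,0.5,105,0,0,0,1],
    [-0.5,0.5,110,0,0,0,1],
    [-0.5,0.5,112,0,0,0,1],
    [-0.5,0.5,113,0,0,0,1],
    [-0.5,0.5,113,0,0,0,1],
  ],
)

```text
t: 8.25
ee_pos: [0.6404, 0.0045, 0.0384]
tcp_rot: [0.708, 0.707, 0.0, -0.0]
wrist_force: [0.3, 0.1, -2.3]
width: 0.0513
```

```bash
python3 - <<'E'
from h import *
from plant import env,optics
s=env.sense();show(s);print(delta(s,(.6402,.0047,.0367)))
f=optics.grab_frame("side");cv2.imwrite("pics/s4.png",cv2.resize(f["image"][100:300,280:480],None,fx=3,fy=3))
E
```

```text
t 8.25 pos [0.6404 0.0045 0.0384] w 0.0513 F [ 0.3  0.1 -2.3] q [-0.07  0.4   1.54  0.    1.21 -0.07]
(array([ 0.2, -0.2,  1.7]), array([-0.03, -0.04, -0.09]))
```

View pics/s4.png

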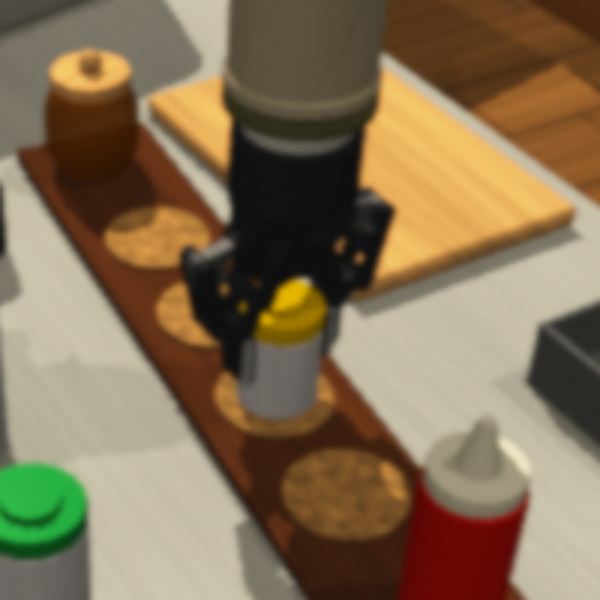

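Request:
jog_arm(
  moves=[
    [0,0,0.7,0,0,0,1],
    [0,0,1.2,0,0,0,1],
    [0,0,1.7,0,0,0,1],
    [0,0,2.1,0,0,0,1],
    [0,0,2.1,0,0,0,1],
  ],
)

```text
t: 8.93
ee_pos: [0.6405, 0.0045, 0.0367]
tcp_rot: [0.708, 0.707, 0.0, -0.0]
wrist_force: [-3.1, -0.2, 3.2]
width: 0.051
```

Contact (Fz changed from -2.3 to +3.2 N). Release, rise, and go over green.

Request:
jog_arm(
  moves=[
    [0,0,0,0,0,0,-1],
    [0,0,0,0,0,0,-1],
    [0,0,0,0,0,0,-1],
    [0,0,0,0,0,0,-1],
    [0,0,-6,0,0,0,-1],
    [0,0,-24,0,0,0,-1],
    [0,0,-52,0,0,0,-1],
    [0,0,-85,0,0,0,-1],
    [0,0,-118,0,0,0,-1],
    [-2,-6,-144,0,0,0,-1],
    [-9,-22,-158,0,0,0,-1],
    [-19,-48,-163,0,0,0,-1],
    [-31,-80,-163,0,0,0,-1],
    [-44,-114,-163,0,0,0,-1],
    [-57,-146,-163,0,0,0,-1],
    [-68,-175,-163,0,0,0,-1],
    [-76,-196,-163,0,0,0,-1],
    [-81,-207,-163,0,0,0,-1],
    [-81,-208,-163,0,0,0,-1],
    [-81,-208,-163,0,0,0,-1],
  ],
)

```text
t: 11.42
ee_pos: [0.4331, -0.0762, 0.2002]
tcp_rot: [0.708, 0.707, 0.0, -0.0]
wrist_force: [0.6, 0.0, 0.2]
width: 0.0854
```

```bash
python3 - <<'E'
from h import *
from plant import env,optics
s=env.sense();show(s);print(delta(s,(.4321,-.0764,.036)))
f=optics.grab_frame("top");cv2.imwrite("pics/t5.png",f["image"])
W=cloud(f);u,v=np.meshgrid(np.arange(640),np.arange(480))
for (a,b) in [proj(f,(.6402,.0047,.087))]:
    m=(np.hypot(u-a,v-b)<25)&(abs(W[...,2]-.087)<.012);p=W[m]
    print(len(p),cv2.minEnclosingCircle(p[:,:2].astype(np.float32)),np.median(p,0))
E
```

```text
t 11.43 pos [ 0.4331 -0.0762  0.2002] w 0.0854 F [0.6 0.  0.2] q [-0.29 -0.3   1.95  0.    1.49 -0.29]
(array([ -0.3,  -1.1, 164.2]), array([ 0.03, -0.04, -0.08]))
675 ((0.6408814191818237, 0.003679674118757248), 0.025989141315221786) [0.63923981 0.00386034 0.08788539]
```

View pics/t5.png

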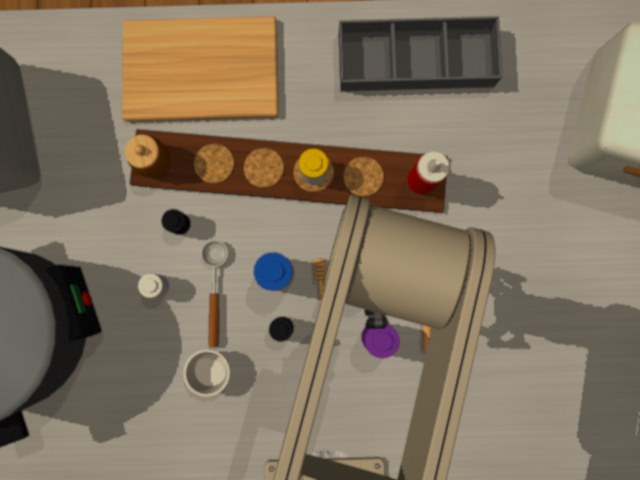

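Yellow stands on c (lid at (314,163)), centre within about 1 mm. Grasp green.

Request:
jog_arm(
  moves=[
    [0,-1,12,0,0,0,-1],
    [0,-1,36,0,0,0,-1],
    [0,-1,64,0,0,0,-1],
    [0,-1,92,0,0,0,-1],
    [0,-1,118,0,0,0,-1],
    [0,-1,140,0,0,0,-1],
    [0,-1,155,0,0,0,-1],
    [0,-1,162,0,0,0,-1],
    [0,-1,164,0,0,0,-1],
    [0,-1,164,0,0,0,-1],
    [0,-1,164,0,0,0,1],
    [0,-1,164,0,0,0,1],
    [0,-1,164,0,0,0,1],
    [0,-1,164,0,0,0,1],
    [0,-1,164,0,0,0,1],
    [0,-1,164,0,0,0,1],
    [0,-1,164,0,0,0,1],
  ],
  squeeze=45,
)

```text
t: 13.6
ee_pos: [0.4326, -0.0762, 0.0369]
tcp_rot: [0.708, 0.707, 0.001, 0.0]
wrist_force: [-2.4, 0.2, 5.4]
width: 0.0591
```

```bash
python3 - <<'E'
from h import *
from plant import env,optics
s=env.sense();show(s);print(delta(s,(.6513,.0991,.17)))
E
```

```text
t 13.6 pos [ 0.4326 -0.0762  0.0369] w 0.0591 F [-2.4  0.2  5.4] q [-0.29 -0.12  2.11  0.    1.15 -0.29]
(array([ 175.7,  218.6, -132.8]), array([ 0.07, -0.03, -0.07]))
```

Request:
jog_arm(
  moves=[
    [0,0,-8,0,0,0,1],
    [0,0,-25,0,0,0,1],
    [0,0,-50,0,0,0,1],
    [0,0,-78,0,0,0,1],
    [0,0,-106,0,0,0,1],
    [4,5,-125,0,0,0,1],
    [13,16,-133,0,0,0,1],
    [29,36,-133,0,0,0,1],
    [49,61,-133,0,0,0,1],
    [71,88,-133,0,0,0,1],
    [93,116,-133,0,0,0,1],
    [115,143,-133,0,0,0,1],
    [135,168,-133,0,0,0,1],
    [152,189,-133,0,0,0,1],
    [165,205,-133,0,0,0,1],
    [173,215,-133,0,0,0,1],
    [176,218.5,-133,0,0,0,1],
    [176,218.5,-133,0,0,0,1],
  ],
)

```text
t: 15.85
ee_pos: [0.6509, 0.0995, 0.1697]
tcp_rot: [0.707, 0.707, 0.0, -0.0]
wrist_force: [0.6, 0.8, -2.4]
width: 0.0595
```

```bash
python3 - <<'E'
from h import *
from plant import env,optics
s=env.sense();show(s);print(delta(s,(.6513,.0991,.0525)))
f=optics.grab_frame("side");cv2.imwrite("pics/s6.png",f["image"])
E
```

```text
t 15.85 pos [0.6509 0.0995 0.1697] w 0.0595 F [ 0.6  0.8 -2.4] q [0.07 0.32 1.38 0.   1.44 0.07]
(array([ -0.4,   0.4, 117.2]), array([ 0.01, -0.02, -0.06]))
```

View pics/s6.png

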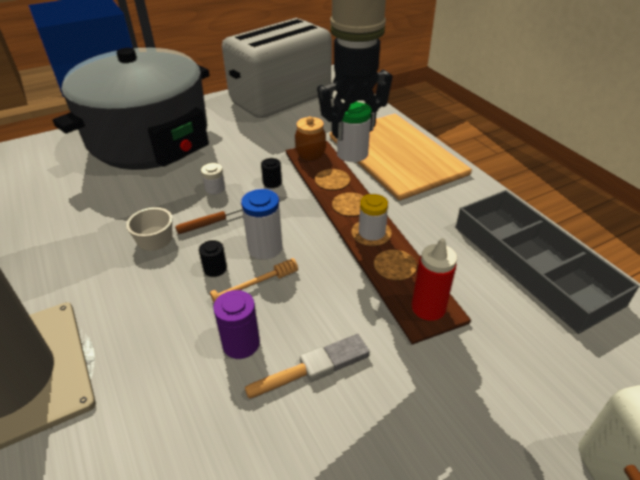

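Green is held upright at (355,130), and yellow stands on c at (373,218). Lower onto b.

Request:
jog_arm(
  moves=[
    [0,0,8,0,0,0,1],
    [0,0,24,0,0,0,1],
    [0,0.3,46,0,0,0,1],
    [0,0.3,68,0,0,0,1],
    [-0.4,0.3,87,0,0,0,1],
    [-0.4,0.3,101,0,0,0,1],
    [-0.4,0.3,110,0,0,0,1],
    [-0.4,0.3,114.5,0,0,0,1],
    [-0.4,0.3,116,0,0,0,1],
    [-0.4,0.3,116.6,0,0,0,1],
    [-0.4,0.3,117.2,0,0,0,1],
    [-0.4,0.3,117.8,0,0,0,1],
    [-0.4,0.3,118.2,0,0,0,1],
    [-0.4,0.3,118.2,0,0,0,1],
  ],
)

```text
t: 17.65
ee_pos: [0.6513, 0.0988, 0.052]
tcp_rot: [0.708, 0.707, 0.0, 0.0]
wrist_force: [-0.6, -0.6, -0.8]
width: 0.0591
```

Request:
jog_arm(
  moves=[
    [0,0,0.4,0,0,0,1],
    [0,0,0.8,0,0,0,1],
    [0,0,0.8,0,0,0,1],
  ],
)

```text
t: 18.02
ee_pos: [0.6515, 0.0988, 0.0519]
tcp_rot: [0.708, 0.707, 0.0, 0.0]
wrist_force: [-3.6, -0.5, 4.9]
width: 0.0591
```

Request:
jog_arm(
  moves=[
    [0,0,0,0,0,0,-1],
    [0,0,0,0,0,0,-1],
    [0,0,0,0,0,0,-1],
    [0,0,0,0,0,0,-1],
    [0,0,-6,0,0,0,-1],
    [0,0,-24,0,0,0,-1],
    [0,0,-52,0,0,0,-1],
    [0,0,-84,0,0,0,-1],
    [0,0,-115,0,0,0,-1],
    [-1,-6,-140,0,0,0,-1],
    [-2,-22,-154,0,0,0,-1],
    [-5,-48,-158,0,0,0,-1],
    [-8,-80,-158,0,0,0,-1],
    [-11,-112,-158,0,0,0,-1],
    [-15,-142,-158,0,0,0,-1],
    [-18,-169,-158,0,0,0,-1],
    [-20,-189,-158,0,0,0,-1],
    [-21,-199,-158,0,0,0,-1],
    [-21,-201,-158,0,0,0,-1],
    [-21,-201,-158,0,0,0,-1],
  ],
)

```text
t: 20.52
ee_pos: [0.4508, 0.0781, 0.2101]
tcp_rot: [0.708, 0.707, 0.001, 0.001]
wrist_force: [-0.6, -0.0, -0.2]
width: 0.0855
```

```bash
python3 - <<'E'
from h import *
from plant import env,optics
s=env.sense();show(s);print(delta(s,(.4505,.0778,.065)))
f=optics.grab_frame("wrist");cv2.imwrite("pics/w7.png",f["image"])
f=optics.grab_frame("top");cv2.imwrite("pics/t7.png",f["image"])
W=cloud(f);u,v=np.meshgrid(np.arange(640),np.arange(480))
for (x,y,h) in [(.6513,.0991,.107),(.6402,.0047,.087)]:
    a,b=proj(f,(x,y,h))
    m=(np.hypot(u-a,v-b)<25)&(abs(W[...,2]-h)<.012);p=W[m]
    print(len(p),cv2.minEnclosingCircle(p[:,:2].astype(np.float32)),np.median(p,0))
E
```

```text
t 20.52 pos [0.4508 0.0781 0.2101] w 0.0855 F [-0.6 -0.  -0.2] q [ 0.06 -0.26  1.9   0.    1.5   0.06]
(array([ -0.4,  -0.6, 145.1]), array([ 0.12, -0.02, -0.09]))
937 ((0.6520947217941284, 0.09834855794906616), 0.03039623238146305) [0.65016755 0.09724192 0.10747877]
675 ((0.6413100957870483, 0.003916856832802296), 0.026115266606211662) [0.63936609 0.0038694  0.08773402]
```

View pics/w7.png

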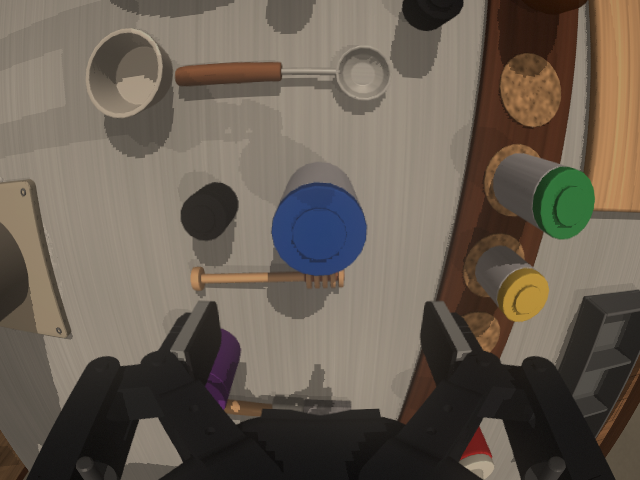

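View pics/t7.png

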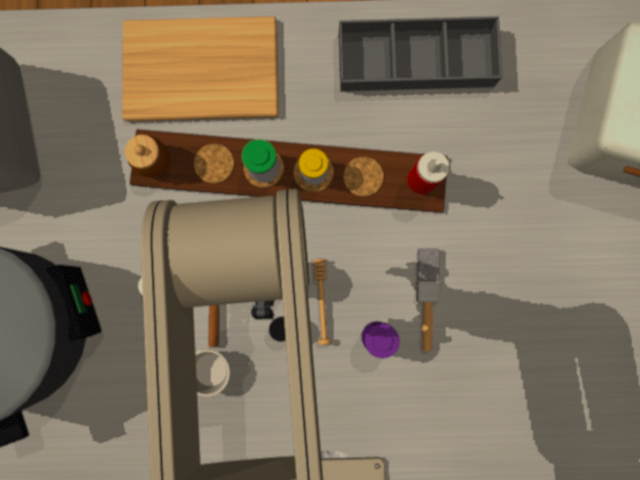

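Green stands on b and yellow on c, both centres within about 1 mm of the coasters. Blue at wrist (319,228) is centred between the jaws, and the black can at (209,210) stays clear of the left finger by about 20 mm.

Request:
jog_arm(
  moves=[
    [0,-0.5,12,0,0,0,-1],
    [0,-0.5,34,0,0,0,-1],
    [0,-0.5,60,0,0,0,-1],
    [0,-0.5,86,0,0,0,-1],
    [0,-0.5,110,0,0,0,-1],
    [0,-0.5,129,0,0,0,-1],
    [0,-0.5,140,0,0,0,-1],
    [0,-0.5,145,0,0,0,-1],
    [0,-0.5,145,0,0,0,-1],
    [0,-0.5,145,0,0,0,1],
    [0,-0.5,145,0,0,0,1],
    [0,-0.5,145,0,0,0,1],
    [0,-0.5,145,0,0,0,1],
    [0,-0.5,145,0,0,0,1],
    [0,-0.5,145,0,0,0,1],
    [0,-0.5,145,0,0,0,1],
  ],
  squeeze=50,
)

```text
t: 22.62
ee_pos: [0.451, 0.0782, 0.0657]
tcp_rot: [0.708, 0.707, 0.001, 0.001]
wrist_force: [-3.1, -0.7, 6.0]
width: 0.0652
```

```bash
python3 - <<'E'
from h import *
from plant import env,optics
s=env.sense();show(s);print(delta(s,(.6624,.1934,.195)))
E
```

```text
t 22.62 pos [0.451  0.0782 0.0657] w 0.0652 F [-3.1 -0.7  6. ] q [ 0.06 -0.11  2.05  0.    1.2   0.06]
(array([ 115.5,  211.6, -128.7]), array([ 0.14, -0.02, -0.08]))
```

Request:
jog_arm(
  moves=[
    [0,0,-8,0,0,0,1],
    [0,0,-24,0,0,0,1],
    [0,0,-48,0,0,0,1],
    [0,0,-76,0,0,0,1],
    [0,0,-103,0,0,0,1],
    [2,4,-121,0,0,0,1],
    [8,14,-129,0,0,0,1],
    [18,33,-129,0,0,0,1],
    [31,57,-129,0,0,0,1],
    [46,84,-129,0,0,0,1],
    [61,112,-129,0,0,0,1],
    [75,138,-129,0,0,0,1],
    [88,162,-129,0,0,0,1],
    [99,182,-129,0,0,0,1],
    [108,198,-129,0,0,0,1],
    [113,208,-129,0,0,0,1],
    [115.5,211.5,-129,0,0,0,1],
    [115.5,211.5,-129,0,0,0,1],
  ],
)

```text
t: 24.88
ee_pos: [0.6621, 0.1933, 0.1951]
tcp_rot: [0.708, 0.707, 0.001, 0.001]
wrist_force: [0.2, 0.4, -4.8]
width: 0.0653
```

```bash
python3 - <<'E'
from h import *
from plant import env,optics
s=env.sense();show(s);print(delta(s,(.662,.1935,.0807)))
f=optics.grab_frame("side");cv2.imwrite("pics/s8.png",f["image"])
E
```

```text
t 24.88 pos [0.6621 0.1933 0.1951] w 0.0653 F [ 0.2  0.4 -4.8] q [ 0.21  0.39  1.25 -0.    1.5   0.21]
(array([  0.2,  -0.3, 114.4]), array([ 0.11, -0.01, -0.08]))
```

View pics/s8.png

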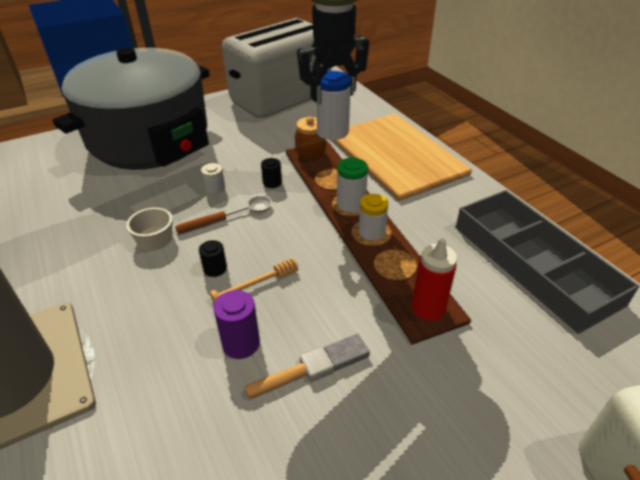

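Blue is held upright at (335,105) above a, and green (352,185) and yellow (373,218) are standing. Lower.

Request:
jog_arm(
  moves=[
    [0,0,8,0,0,0,1],
    [0,0,24,0,0,0,1],
    [0,0,45,0,0,0,1],
    [0,0,66,0,0,0,1],
    [0,0,85,0,0,0,1],
    [0,0,99,0,0,0,1],
    [0,0,107,0,0,0,1],
    [0,0,111.5,0,0,0,1],
    [0,0,113,0,0,0,1],
    [0,0,113.6,0,0,0,1],
    [0,0,114.2,0,0,0,1],
    [0,0,114.8,0,0,0,1],
    [0,0,115.2,0,0,0,1],
    [0,0,115.2,0,0,0,1],
  ],
)

```text
t: 26.68
ee_pos: [0.6625, 0.1933, 0.0809]
tcp_rot: [0.708, 0.707, 0.001, 0.001]
wrist_force: [-2.8, -0.1, 1.4]
width: 0.0648
```

Request:
jog_arm(
  moves=[
    [0,0,0,0,0,0,-1],
    [0,0,0,0,0,0,-1],
    [0,0,0,0,0,0,-1],
    [0,0,0,0,0,0,-1],
    [0,0,-6,0,0,0,-1],
    [0,0,-24,0,0,0,-1],
    [0,0,-50,0,0,0,-1],
    [0,0,-78,0,0,0,-1],
    [0,0,-104,0,0,0,-1],
    [0,0,-124,0,0,0,-1],
    [0,0,-134,0,0,0,-1],
    [0,-8,-138,0,0,0,-1],
    [0,-24,-138,0,0,0,-1],
    [0,-50,-138,0,0,0,-1],
    [0,-78,-138,0,0,0,-1],
    [0,-98,-138,0,0,0,-1],
    [0,-108,-138,0,0,0,-1],
    [0,-110,-138,0,0,0,-1],
  ],
)

```text
t: 28.92
ee_pos: [0.5515, 0.1934, 0.2181]
tcp_rot: [0.708, 0.707, 0.001, 0.001]
wrist_force: [0.4, 0.1, 1.0]
width: 0.0851
```

```bash
python3 - <<'E'
from h import *
from plant import env,optics
s=env.sense();show(s);print(delta(s,(.4334,.3034,.20)))
f=optics.grab_frame("wrist");cv2.imwrite("pics/w9.png",f["image"]);T=f["camera_from_world"];c=-T[:3,:3].T@T[:3,3];print("cam rel tcp",c-s["ee_pos"])
W=cloud(pickle.load(open("top0.pkl","rb")))
for dx,dy in((0,0),):
    m=(W[...,2]>.06)&(W[...,1]>.33)&(W[...,0]<.58);p=W[m];d=np.hypot(p[:,0]-.4336,p[:,1]-.3036)
    for z0 in(.06,.09,.12,.16): 
        k=p[:,2]>z0; i=np.argmin(d[k]); print(z0,d[k][i],p[k][i])
f=optics.grab_frame("top");cv2.imwrite("pics/t9.png",f["image"])
E
```

```text
t 28.93 pos [0.5515 0.1934 0.2181] w 0.0851 F [0.4 0.1 1. ] q [ 0.25  0.09  1.55 -0.    1.49  0.25]
(array([ 109.9, -118.2,   17.9]), array([ 0.12, -0.01, -0.07]))
cam rel tcp [-0.00086149  0.08372664  0.14278973]
0.06 0.10834975042263971 [0.40938703 0.40920966 0.060072  ]
0.09 0.1105944876868253 [0.39110546 0.40570463 0.09816701]
0.12 0.1246994914901606 [0.40621856 0.42525615 0.14925791]
0.16 0.12498251962106005 [0.40648128 0.42560494 0.16246745]
```

View pics/w9.png

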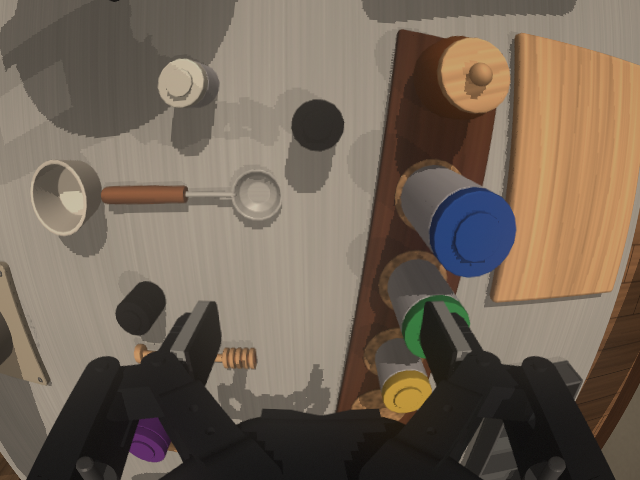

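View pics/t9.png

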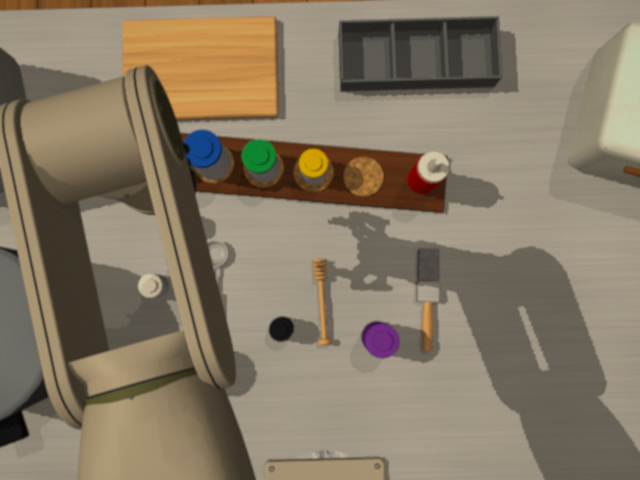

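Blue is on a, with its lid at top (203,148). At white, with this yaw, the wrist camera would come near the cooker. White has free space all round, so I turn 60° (camera towards +x) for that grasp.

Request:
jog_arm(
  moves=[
    [5,-5,1,0,0,4,-1],
    [16,-17,3,0,0,11,-1],
    [31,-33,5,0,0,19,-1],
    [47,-50,8,0,0,27,-1],
    [63,-67,10,0,0,35,-1],
    [78,-84,13,0,0,43,-1],
    [92,-99,15,0,0,51,-1],
    [103,-111,17,0,0,57,-1],
    [110,-118,18,0,0,60,-1],
    [110,-118,18,0,0,60,-1],
    [110,-118,18,0,0,60,-1],
  ],
)

```text
t: 30.4
ee_pos: [0.435, 0.3033, 0.2001]
tcp_rot: [0.966, 0.259, 0.001, 0.0]
wrist_force: [-0.6, 0.5, -0.1]
width: 0.0856
```

```bash
python3 - <<'E'
from h import *
from plant import env,optics
s=env.sense();show(s);print(delta(s,(.4334,.3034,.011)))
f=optics.grab_frame("wrist");cv2.imwrite("pics/w10.png",f["image"])
f=optics.grab_frame("side");cv2.imwrite("pics/s10.png",f["image"])
E
```

```text
t 30.4 pos [0.435  0.3033 0.2001] w 0.0856 F [-0.6  0.5 -0.1] q [ 0.51 -0.04  1.73 -0.    1.46  1.56]
(array([ -1.8,  -1.1, 189.1]), array([  0.15,  -0.09, -60.02]))
```

View pics/w10.png

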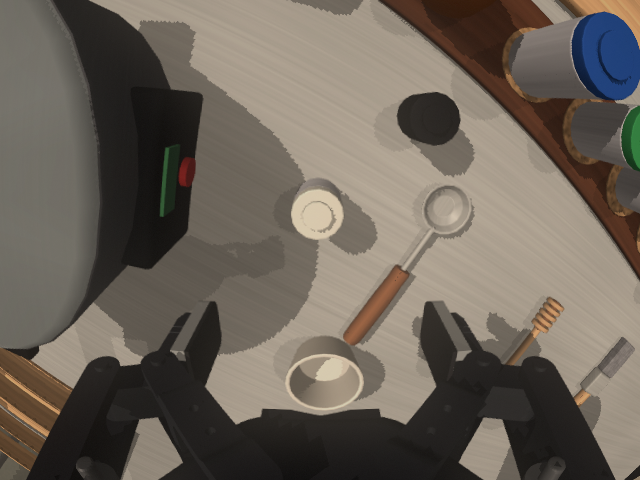

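View pics/s10.png

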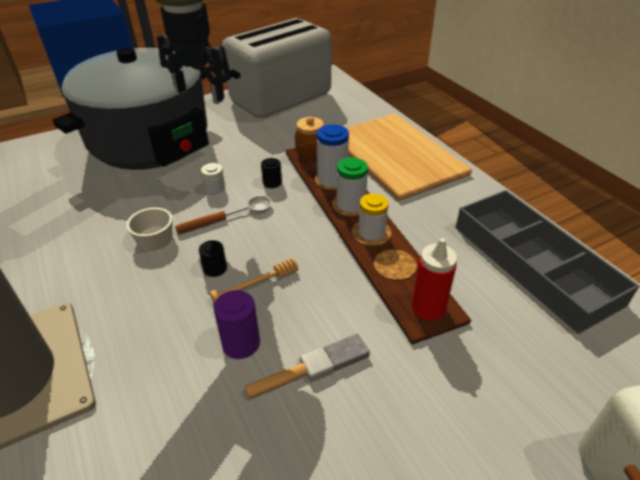

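White lid at (317,215), centred. The cooker stays left of (200,150), clear of the fingers. Descend.

Request:
jog_arm(
  moves=[
    [-1,-1,14,0,0,0,-1],
    [-2,-1,40,0,0,0,-1],
    [-2,-1,70,0,0,0,-1],
    [-2,-1,100,0,0,0,-1],
    [-2,-1,128,0,0,0,-1],
    [-2,-1,152,0,0,0,-1],
    [-2,-1,170,0,0,0,-1],
    [-2,-1,181,0,0,0,-1],
    [-2,-1,187,0,0,0,-1],
    [-2,-1,188,0,0,0,-1],
    [-2,-1,188,0,0,0,1],
    [-2,-1,188,0,0,0,1],
    [-2,-1,188,0,0,0,1],
    [-2,-1,188,0,0,0,1],
    [-2,-1,188,0,0,0,1],
    [-2,-1,188,0,0,0,1],
    [-2,-1,188,0,0,0,1],
    [-2,-1,188,0,0,0,1],
  ],
  squeeze=40,
)

```text
t: 32.75
ee_pos: [0.4338, 0.3035, 0.0129]
tcp_rot: [0.966, 0.258, 0.002, 0.0]
wrist_force: [-1.4, -0.2, 6.2]
width: 0.043
```

```bash
python3 - <<'E'
from h import *
from plant import env,optics
s=env.sense();show(s);print(delta(s,(.45,.06,.16)),delta(s,(.629,-.0896,.16)))
f=optics.grab_frame("wrist");cv2.imwrite("pics/w11.png",f["image"])
E
```

```text
t 32.75 pos [0.4338 0.3035 0.0129] w 0.043 F [-1.4 -0.2  6.2] q [ 0.51  0.16  1.88 -0.    1.1   1.56]
(array([-106.9,  219.3, -147.2]), array([  0.18,  -0.16, -60.07])) (array([ -26.4,  438.2, -146.7]), array([  0.18,  -0.16, -60.07]))
```

View pics/w11.png

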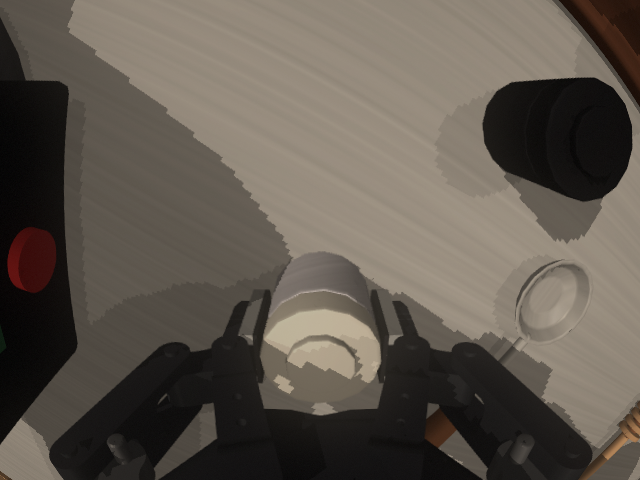

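White gripped (43 mm). Lift, and carry to a waypoint while turning back.

Request:
jog_arm(
  moves=[
    [0,0,-8,0,0,0,1],
    [0,0,-26,0,0,0,1],
    [0,0,-54,0,0,0,1],
    [0,0,-84,0,0,0,1],
    [0,0,-114,0,0,0,1],
    [-2,4,-136,0,0,-1,1],
    [-7,14,-146,0,0,-4,1],
    [-16,33,-147,0,0,-9,1],
    [-28,57,-147,0,0,-16,1],
    [-42,84,-147,0,0,-23,1],
    [-56,112,-147,0,0,-31,1],
    [-70,140,-147,0,0,-39,1],
    [-83,167,-147,0,0,-46,1],
    [-94,190,-147,0,0,-52,1],
    [-102,207,-147,0,0,-57,1],
    [-106,217,-147,0,0,-60,1],
    [-107,219,-147,0,0,-60,1],
    [-107,219,-147,0,0,-60,1],
  ],
)

```text
t: 35.05
ee_pos: [0.4498, 0.0603, 0.1603]
tcp_rot: [0.708, 0.706, 0.002, 0.001]
wrist_force: [-0.3, 0.6, -1.5]
width: 0.043
```

```bash
python3 - <<'E'
from h import *
from plant import env,optics
s=env.sense();show(s);print(delta(s,(.629,-.0896,.16)))
E
```

```text
t 35.05 pos [0.4498 0.0603 0.1603] w 0.043 F [-0.3  0.6 -1.5] q [ 0.02 -0.24  1.97  0.    1.4   0.02]
(array([-149.5,  179.6,    0.9]), array([ 0.25, -0.06, -0.16]))
```

Request:
jog_arm(
  moves=[
    [-7,4,0,0,0,0,1],
    [-22,14,0,0,0,0,1],
    [-45,32,0,0,0,0,1],
    [-70,53,0,0,0,0,1],
    [-94,76,0,0,0,0,1],
    [-115,101,0,0,0,0,1],
    [-132,127,0,0,0,0,1],
    [-143,150,0,0.1,0,0,1],
    [-148,167,0,0.2,0,0,1],
    [-149.5,177,0,0.2,0,0,1],
    [-149.5,179.5,0,0.2,0,0,1],
    [-149.5,179.5,0,0.2,0,0,1],
  ],
)

```text
t: 36.55
ee_pos: [0.6287, -0.0895, 0.1607]
tcp_rot: [0.708, 0.706, 0.001, -0.0]
wrist_force: [-0.5, -0.4, -2.1]
width: 0.0431
```

```bash
python3 - <<'E'
from h import *
from plant import env,optics
s=env.sense();show(s);print(delta(s,(.6285,-.0896,.0279)))
f=optics.grab_frame("side");cv2.imwrite("pics/s12.png",f["image"])
E
```

```text
t 36.55 pos [ 0.6287 -0.0895  0.1607] w 0.0431 F [-0.5 -0.4 -2.1] q [-0.22  0.26  1.47  0.    1.41 -0.22]
(array([ -0.2,  -0.2, 132.8]), array([ 0.03, -0.07, -0.14]))
```

View pics/s12.png

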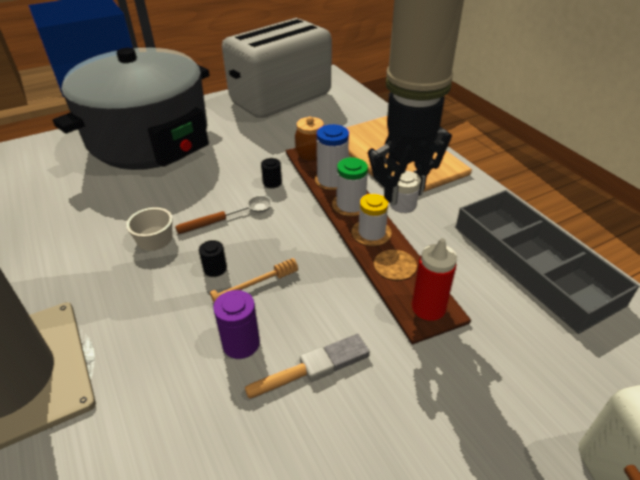

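White is held upright at (406,190) above d. Lower.

Request:
jog_arm(
  moves=[
    [0,0,8,0,0,0,1],
    [0,0,25,0,0,0,1],
    [0,0,48,0,0,0,1],
    [0,0,72,0,0,0,1],
    [0,0,95,0,0,0,1],
    [0,0,113,0,0,0,1],
    [0,0,124,0,0,0,1],
    [0,0,129.5,0,0,0,1],
    [0,0,131.2,0,0,0,1],
    [0,0,131.9,0,0,0,1],
    [0,0,132.5,0,0,0,1],
    [0,0,133.1,0,0,0,1],
    [0,0,133.6,0,0,0,1],
    [0,0,133.6,0,0,0,1],
  ],
)

```text
t: 38.35
ee_pos: [0.6289, -0.0894, 0.0279]
tcp_rot: [0.708, 0.706, 0.001, 0.0]
wrist_force: [-3.0, 0.2, 4.7]
width: 0.0432
```

Contact. Release, rise and back away towards the robot.

Request:
jog_arm(
  moves=[
    [0,0,0,0,0,0,-1],
    [0,0,0,0,0,0,-1],
    [0,0,0,0,0,0,-1],
    [0,0,0,0,0,0,-1],
    [0,0,-6,0,0,0,-1],
    [0,0,-24,0,0,0,-1],
    [0,0,-54,0,0,0,-1],
    [0,0,-88,0,0,0,-1],
    [0,0,-124,0,0,0,-1],
    [0,-6,-156,0,0,0,-1],
    [0,-22,-180,0,0,0,-1],
    [0,-48,-194,0,0,0,-1],
    [0,-80,-200,0,0,0,-1],
    [0,-112,-200,0,0,0,-1],
    [0,-144,-200,0,0,0,-1],
    [0,-174,-200,0,0,0,-1],
    [0,-196,-200,0,0,0,-1],
    [0,-208,-200,0,0,0,-1],
    [0,-210,-200,0,0,0,-1],
    [0,-210,-200,0,0,0,-1],
  ],
)

```text
t: 40.85
ee_pos: [0.4192, -0.0892, 0.2282]
tcp_rot: [0.708, 0.706, 0.001, 0.001]
wrist_force: [0.0, -0.4, -0.2]
width: 0.0854
```

```bash
python3 - <<'E'
from h import *
from plant import env,optics
s=env.sense();show(s)
f=optics.grab_frame("top");cv2.imwrite("pics/t13.png",f["image"])
W=cloud(f);u,v=np.meshgrid(np.arange(640),np.arange(480))
for n,c in zip(("blue","green","yellow","white"),"abcd"):
    x,y=COA[c];h=cans[n][2]+.011
    a,b=proj(f,(x,y,h))
    m=(np.hypot(u-a,v-b)<26)&(abs(W[...,2]-h)<.012);p=W[m]
    (cx,cy),r=cv2.minEnclosingCircle(p[:,:2].astype(np.float32))
    print(n,c,"off mm",round((cx-x)*1e3,1),round((cy-y)*1e3,1),"d",round(2e3*r,1),"top z",round(np.median(p[:,2]),4))
for n,(a,b) in dict(honey=(143,147),bottle=(434,165)).items():
    for g in (pickle.load(open("top0.pkl","rb")),f):
        w=cloud(g);m=(np.hypot(u-a,v-b)<30)&(w[...,2]>.05)&((w[...,1]>.26)|(w[...,1]<-.15)); p=w[m]; print(n,np.round(np.mean(p,0),4))
g=optics.grab_frame("side");im=g["image"].copy()
for n,c in zip(("blue","green","yellow","white"),"abcd"):
    x,y=COA[c];h,d=cans[n][2:]
    for zz,dd in((h+.011,d),(.015,.076)):
        for t in np.linspace(0,6.28,80):
            p=proj(g,(x+dd/2*np.cos(t),y+dd/2*np.sin(t),zz)); cv2.circle(im,tuple(int(round(k)) for k in p),0,(0,0,255),-1)
cv2.imwrite("pics/s13.png",cv2.resize(im[100:340,270:490],None,fx=2.5,fy=2.5))
E
```

```text
t 40.85 pos [ 0.4192 -0.0892  0.2282] w 0.0854 F [ 0.  -0.4 -0.2] q [-0.33 -0.35  1.94  0.    1.55 -0.33]
blue a off mm -0.1 -0.8 d 66.5 top z 0.1295
green b off mm 0.4 -1.5 d 60.3 top z 0.1078
yellow c off mm 0.9 -0.9 d 51.9 top z 0.0877
white d off mm -0.1 -1.1 d 44.6 top z 0.0677
honey [0.6646 0.3006 0.0841]
honey [0.6645 0.3006 0.0838]
bottle [ 0.6131 -0.1931  0.1209]
bottle [ 0.6131 -0.1932  0.1208]
```

View pics/t13.png

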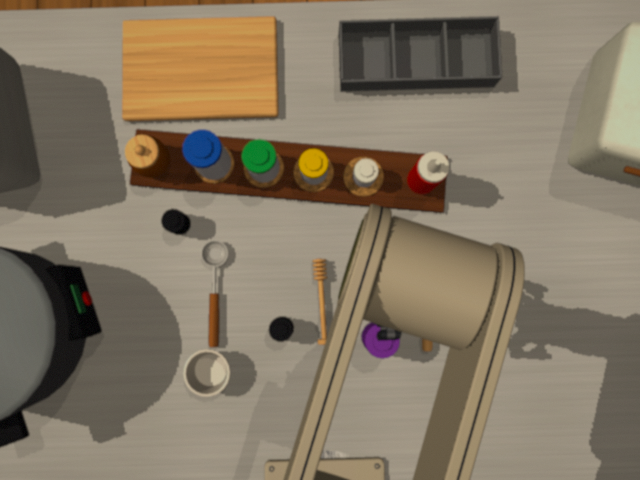

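View pics/s13.png

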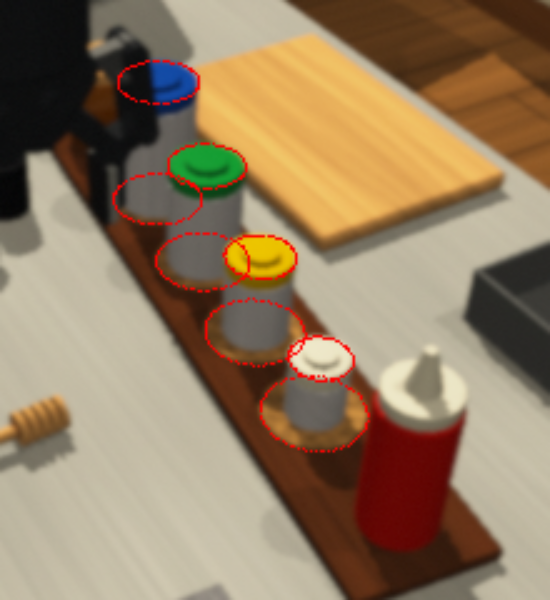

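All four stand upright within about 1.5 mm of their coasters. Top view lids: blue (203,148), green (259,156), yellow (313,163), white (365,170). The honey pot and bottle are unmoved, and the gripper is clear, so I hand in.

```bash
python3 -c "
from plant import env
print(env.finish_job())"
```

```text
the job is handed in; nothing more can be done
None
```

The four canisters are lined up on the coasters by height, and the job is handed in. From the honey pot to the squeeze bottle they run blue on a, green on b, yellow on c and white on d. Each was lowered slowly until the wrist force showed contact, then released.

- **Centring:** The top camera put every canister within about 1.6 mm of its coaster's centre. The side view agreed within about a pixel, though the gripper partly hid blue there.
- **Upright:** All four lid heights matched upright canisters, to about 1 mm.
- **Honey pot and squeeze bottle:** The measured shift was 0.1 mm or less, so neither had moved.
- **Time and forces:** I finished at about 41 s of the 115 s allowed. The wrist force readings I took at the end of each move stayed under about 7 N.

None of the checks failed. After hand-in nothing could be observed, and no verdict is reported.

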